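# Pull a proof on a small roller press

### The job

A sheet lies ready on the block of the little proofing press: tip the standing tympan flap down flat over it, then roll the steel roller along its rails and over the tympan by pushing it with the fingertips at or just above the height of its axle, until the axle stands over the line marked across both rails near the other end. Once it rests there, push the raised forked keeper right down over the end of the axle, so that the roller is locked on the line. Only push things: never lift the roller off its rails, and leave the ink bottle, tape, eraser and glue stick where they are.

Things in the scene. Friction and masses are not known exactly. Their poses are not given: they have to be found in the camera images.
- press: Proofing press, fixed on the table: grey bed 196 x 430 mm, origin at the centre of its underside at table height, z up, y along the bed, x across it to the back. The roller starts at the +y end and goes to the line at y = -0.135. Aluminium rails 26 mm wide, tops at z = 0.040, run along y at x = -/+0.065. The block and sheet lie between them, in the middle, below the rail tops.
- roller: Loose polished steel roller, about 0.8 kg, across the rails; barrel 60 mm in diameter, 152 mm long, axle stubs 12 mm in diameter, 34 mm long. Origin mid-axle, 70 mm above the table; x along the axle, y and z turn. Left alone it slows by 0.65 m/s2 and stays. Fingers cling to it: push its flank 0 to 8 mm above axis height (much higher, it wedges), or draw it by its top.
- rail_stop (a point): Middle between the rubber end stops at the -y end: press x = 0, y = -0.190, z = 0.061 (their inner face and top; the same at +y). The stops stand on the rails, 18 mm thick. Outside each rail a 7 mm cheek at press x = -/+0.081 rises to z = 0.054 and guides the roller's ends with 1.5 mm play. The keeper's bracket at x = -0.0905, y = -0.195 rises to z = 0.084.
- park_line (a point): The middle between the two marks of the line (thin dark lines across both rails and the bed, up and over both cheeks), at the height of the roller's axis: press x = 0, y = -0.135, z = 0.070. The roller's origin belongs here.
- tympan (a joint): Angle of the tympan, a stiff aluminium flap 92 x 164 x 3.5 mm, hinge along press y at x = 0.0475, z = 0.0355, inside the rear rail. 0 = flat over the sheet, 2 mm below the rail tops; 1.57 = upright; starts at 1.65 to 1.95, leaning back from the robot over the rear rail, in the roller's way. Stays near upright; once drawn below about 0.9 it sinks shut by itself within 3 s.
- tympan_edge (a point): Middle of the tympan's free long edge, 94 mm from its hinge (press y = 0).
- keeper (a joint): Angle of the keeper, a steel arm 6 mm thick turning in the upright plane press x = -0.100, outside the front cheek. 0 = fully down, level, pointing to +y from the pivot; 1.57 = upright; starts at 1.0 to 1.45. Two round-tipped prongs, 18 mm apart inside, 60 mm from the pivot, then straddle the axle stub. It stays wherever it is left (0.055 N m) and must be pushed all the way.
- keeper_pivot (a point): The keeper's pivot: press x = -0.100, y = -0.195, z = 0.070, axis along press x.
- keeper_tab (a point): Middle of the upper face of the keeper's black finger tab, 30 mm across (standing outward from the arm) x 26 mm along the arm x 6 mm: 100 mm along the arm from the pivot and 18.5 mm above its centre line, at press x = -0.114. With the keeper down it is at press y = -0.095, z = 0.0885.
- ink_pot: Bystander: ink bottle with a black screw cap, 47 mm wide, 67 mm high, standing beyond the press's +y end. Origin under its centre. Left of it and farther back the head of the desk lamp hangs over the table (x 0.58 to 0.80, y 0.24 to 0.50, from 0.30 m up): keep the arm clear of it.
- tape_roll: Bystander: roll of masking tape, 94 mm wide, 25 mm high, lying in front of the press. Origin under its centre.
- rubber_eraser: Bystander: eraser 23 x 52 x 13 mm, lying in front of the press. Origin under its centre.
- glue: Bystander: upright glue stick, 26 mm wide, 92 mm high, behind the press near its -y end. Origin under its centre.

How it is judged:
By the outcome, as a careful person would: the job done as asked, in the order asked, and still so for the second after the job is handed in, with the robot touching nothing.
It also fails if it takes over 64 s, if anything falls off the work surface, if the arm or the gripper's body presses on something with over 40 N, if the wrist force passes 120 N, or if a joint passes its speed limit or range.

### The arm

A 6-joint arm with a two-finger parallel gripper is mounted at the origin on a cart in front of the work surface, level with it; the furniture and walls round the work are solid. World frame = base frame: x ahead of the robot, y to its left, z up, the work surface at z = 0. Lengths are in m, angles in degrees, forces in N, time in s.
With the tool pointing down it reaches from about 0.3 to 0.75 m from the base axis. Payload 8.5 kg.
Tool frame: the origin (TCP) lies at the very end of the fingers, on their centre line; the grasp point (between the pads) lies 19 mm behind it (env.hold_point_z is the distance from the TCP to the grasp point, in m); z points along the fingers, y is the line along which they close (so a half turn about z gives the same grasp; the last joint's range is limited). The gripper opens to 85 mm and grips with 20 to 120 N. Pads are 22 mm wide; open, the fingers measure 114 mm over their backs; the gripper's body (76 mm by 85 mm) begins 54 mm behind the grasp point. The pads swing forward as they close: fully open they stand 13 mm farther back than shut.
Start: joints at [-89.112, 21.807, 74.336, -0, 83.858, -12.336], TCP at [0.126, -0.535, 0.231] pointing down, gripper open.
Joint ranges: [-178.18, 178.18], [-50.72, 133.34], [12.68, 142.11], [-81.47, 261.47], [9.98, 163.14], [-165.26, 165.26]. Speed limits (degrees/s): [136.94, 136.94, 180, 180, 180, 180].

### API

Orientations are given as a 3x3 rotation matrix whose columns are the frame's x, y, z axes.
In Python, from rig import env, optics gives the robot as it stands.
- The arm moves only by the shell command python3 -m jog 'ROWS' [OPENING] [FORCE]. ROWS is JSON, a list of rows, each an object with "linear": the shift along the tool's x, y, z in units of 40 mm (1.0 is 40 mm), a list of three; "roll": the turn about the tool's z in units of 5 degrees (1.0 is 5 degrees). A call has 1 to 12 rows; each row shifts and turns the commanded pose from where the row before left it, along the tool's axes as they then stand; what a row does not reach is not made up. A row lasts 1/12 s, in which the tool goes at most 41.7 mm and 7.16 degrees, less where a joint would pass 70% of its speed; a pose out of reach is approached as far as the arm can. A call is refused whole if a number of a shift passes 1 or a number of a turn 1, either way. A call with a gripper value outside its range is refused whole. OPENING is the opening, from -1 (shut) to 1 (fully open), set as the call begins (- or left out, the last holds). The fingers move at their own pace and stop on an object; FORCE is the grip in N (left out, the last holds). Time passes only in rows, so rows that do not move let the fingers close. It gives the time, the measured TCP pose, the force, the opening and the grip force at its end, in the units of the state.
- env.observe(): the state, without advancing time (a new reading comes with each control period).
- optics.get_image(name): name is "scene" or "top"; returns the picture (384x512x3 uint8, red, green, blue); there is no depth.
- optics.calibration(name): a dict with "fov_y" (degrees; the focal length in pixels is half the picture's height over the tangent of half this angle, whatever the lens; pixels are square), "cx", "cy" (the principal point, pixels), "T" (4x4, takes a point from camera to world coordinates). Camera axes: x right, y down, z forward; pixel columns grow to the right and rows downward; lengths in m; the calibration is good to about 2 mm. A picture is of the moment at which its call begins. calibration takes no time and is no camera call.
- env.close_job(): hands the job in; it is judged then, once.
The state is a dict: "time_s": time; "q": joint angles; "qvel": joint speeds; "joint_efforts": joint torques, N m; "position": TCP position; "tool_rot": TCP orientation; "ft_force": force on the tool from outside, world axes, zero at the start; "wrist_torque": the same for the moment, N m; "grip_width": finger opening in m; "gripper_force": force on a finger pad.
Only numpy, scipy, OpenCV 4.12 (cv2) and the standard library are available. Lean on these libraries where they do the work, as an engineer would, in place of code of your own. Each camera call takes 0.05 s, during which the arm holds its last target. There are 200 camera calls.

## Working session

There is one attempt and no reset: what is moved stays moved. The work goes in short steps, Python scripts to look and compute and a shell command to move; the robot and the scene stay as the last step left them, time stands still between calls to the robot, and variables do not carry over. Pictures are saved under pics/ and viewed, at most 10 in all, crops included, and the job is handed in when it is done.

```bash
mkdir -p pics; ls
python3 - <<'E'
from rig import env, optics
import cv2,numpy as np
for n in("scene","top"):
    im=optics.get_image(n); cv2.imwrite(f"pics/{n}0.png",im[:,:,::-1])
    c=optics.calibration(n); print(n,c["fov_y"],c["cx"],c["cy"],np.round(c["T"],4).tolist(), {k:v for k,v in c.items() if k not in("T",)})
s=env.observe(); print(s["time_s"],s["position"],np.round(s["tool_rot"],3).tolist(),s["grip_width"],s["ft_force"])
E
```

```text
pics
scene 55.325824462259 251.59889574981023 192.6358518032233 [[-0.6695, -0.4252, 0.6091, 0.0669], [-0.7427, 0.3711, -0.5573, 0.4257], [0.0109, -0.8255, -0.5643, 0.5815], [0.0, 0.0, 0.0, 1.0]] {'fov_y': 55.325824462259, 'cx': 251.59889574981023, 'cy': 192.6358518032233}
top 52.135807767860015 262.24578083317334 189.06545107746726 [[0.1755, -0.9604, 0.2163, 0.3854], [-0.9845, -0.172, 0.035, -0.0493], [0.0036, -0.2191, -0.9757, 0.9925], [0.0, 0.0, 0.0, 1.0]] {'fov_y': 52.135807767860015, 'cx': 262.24578083317334, 'cy': 189.06545107746726}
0.1 [ 0.1257897  -0.53514988  0.2307872 ] [[0.973, 0.229, -0.0], [0.229, -0.973, 0.001], [0.0, -0.001, -1.0]] 0.08559936336193145 [0.30013275 0.21806619 0.3451229 ]
```

View pics/scene0.png

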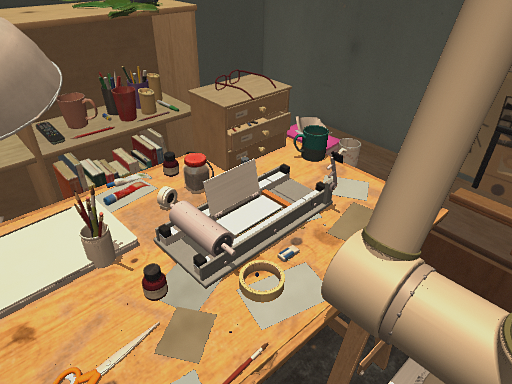

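View pics/top0.png

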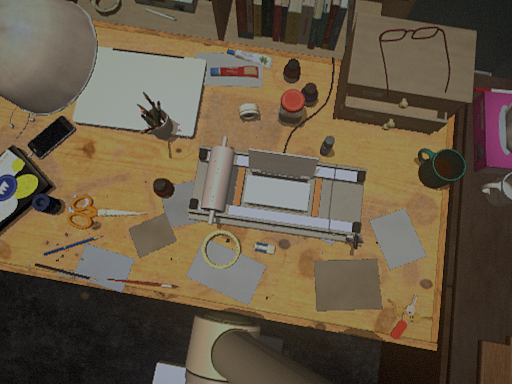

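The top view shows the press with +y to the left. The end stops are near (204,155), (195,214), (362,172) and (358,228), the roller is near (218,180), and the upright tympan spans (250-318, 150-178). The keeper is near (356,240). I'll refine these next.

```bash
cat > h.py <<'E'
import numpy as np, cv2
from rig import env, optics
def ray(n,uv):
    c=optics.calibration(n); f=192/np.tan(np.radians(c["fov_y"]/2)); T=np.array(c["T"])
    d=T[:3,:3]@np.array([(uv[0]-c["cx"])/f,(uv[1]-c["cy"])/f,1]); return T[:3,3],d
def onz(n,uv,z):
    o,d=ray(n,uv); return o+d*(z-o[2])/d[2]
def proj(n,p):
    c=optics.calibration(n); f=192/np.tan(np.radians(c["fov_y"]/2)); T=np.array(c["T"])
    q=T[:3,:3].T@(np.array(p)-T[:3,3]); return np.array([c["cx"]+f*q[0]/q[2],c["cy"]+f*q[1]/q[2]])
E
python3 - <<'E'
from h import *
im=cv2.imread("pics/top0.png"); 
cv2.imwrite("pics/crop_top.png",cv2.resize(im[130:260,180:380],None,fx=4,fy=4,interpolation=cv2.INTER_CUBIC))
m=(im.max(2)<45).astype(np.uint8)[130:260,180:380]
n,l,s,c=cv2.connectedComponentsWithStats(m)
for i in range(1,n):
    if s[i,4]>12: 
        uv=c[i]+[180,130]; print(s[i],uv.round(1),onz("top",uv,.061).round(4))
E
```

```text
[19 19  9 11 38] [202.7 154.1] [0.6534 0.1452 0.061 ]
[177  41   3  10  13] [357.8 175.6] [ 0.6666 -0.2406  0.061 ]
[93 46 13  3 19] [279.5 177.1] [ 0.629  -0.0522  0.061 ]
[10 69  8 10 30] [193.7 203.3] [0.5283 0.1407 0.061 ]
[22 78 11  3 13] [206.8 208.7] [0.5209 0.1068 0.061 ]
[172  92   4  10  16] [353.2 227.5] [ 0.5377 -0.2455  0.061 ]
[174 108   4  11  16] [355.8 243.8] [ 0.5005 -0.2565  0.061 ]
```

View pics/crop_top.png

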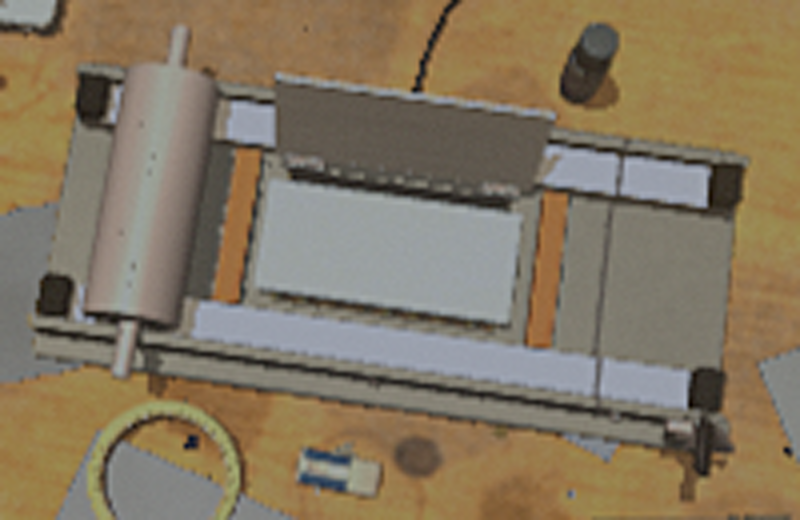

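The crop shows the four stops at full-image (203.2,154.2), (193.8,203.5), (361.2,176.5) and (356.5,227.2). The marked line crosses the rails at (334.2,172.5) and (329.5,225). The axle ends are at (225,137) and (210.3,223.8), and the keeper is at about (355,240).

```bash
cat >> h.py <<'E'
def pressfit():
    uv=[(203.2,154.2),(193.8,203.5),(361.2,176.5),(356.5,227.2),(334.2,172.5),(329.5,225)]
    M=np.array([(.065,.199,.057),(-.065,.199,.057),(.065,-.199,.057),(-.065,-.199,.057),(.065,-.135,.04),(-.065,-.135,.04)])
    W=np.array([onz("top",u,m[2]) for u,m in zip(uv,M)])
    a=M[:,:2]-M[:,:2].mean(0); b=W[:,:2]-W[:,:2].mean(0)
    th=np.arctan2((a[:,0]*b[:,1]-a[:,1]*b[:,0]).sum(),(a*b).sum())
    R=np.array([[np.cos(th),-np.sin(th)],[np.sin(th),np.cos(th)]]); t=W[:,:2].mean(0)-R@M[:,:2].mean(0)
    return th,R,t,(W[:,:2]-(M[:,:2]@R.T+t))
_th,_R,_t,_res=pressfit()
def P2W(p): p=np.array(p,float); return np.r_[_R@p[:2]+_t,p[2]]
def W2P(w): w=np.array(w,float); return np.r_[_R.T@(w[:2]-_t),w[2]]
E
python3 - <<'E'
from h import *
print(np.degrees(_th:=__import__('h')._th), __import__('h')._t, (__import__('h')._res*1000).round(1).tolist())
for u in((225,137),(210.2,223.8)): print("axle",W2P(onz("top",u,.07)).round(4))
im=cv2.imread("pics/scene0.png")
a=im.copy()
def dot(img,n,p,c):
    u=proj(n,P2W(p)); cv2.circle(img,(int(round((u[0]-x0)*4)),int(round((u[1]-y0)*4))),4,c,-1)
def pts(n,img):
    for x in(-.065,.065):
        for y in(-.19,.19): dot(img,n,(x,y,.061),(0,0,255))
        dot(img,n,(x,-.135,.04),(0,255,0))
    dot(img,n,(-.1,-.195,.07),(255,0,255))
    for x in (-.098,.098):
        for y in(-.215,.215): dot(img,n,(x,y,.0),(255,0,0))
    for k in(1.0,1.2,1.4):
        c,s=np.cos(k),np.sin(k); dot(img,n,(-.114,-.195+.1*c-.0185*s,.07+.1*s+.0185*c),(0,255,255))
    for k in(1.65,1.8,1.95):
        dot(img,n,(.0475-.094*np.cos(k),.082,.0355+.094*np.sin(k)),(255,255,0))
        dot(img,n,(.0475-.094*np.cos(k),-.082,.0355+.094*np.sin(k)),(255,255,0))
x0,y0=150,140; A=cv2.resize(im[140:290,150:350],None,fx=4,fy=4,interpolation=cv2.INTER_CUBIC); pts("scene",A); cv2.imwrite("pics/ov_scene.png",A)
im=cv2.imread("pics/top0.png"); x0,y0=180,130; A=cv2.resize(im[130:260,180:380],None,fx=4,fy=4,interpolation=cv2.INTER_CUBIC); pts("top",A); cv2.imwrite("pics/ov_top.png",A)
E
```

```text
1.9267217581577094 [ 0.59815289 -0.05436552] [[-1.9, -2.0], [1.9, -1.2], [-2.8, 1.0], [0.6, 1.3], [2.8, 1.5], [-0.6, -0.8]]
axle [0.111  0.1488 0.07  ]
axle [-0.1077  0.1481  0.07  ]
```

View pics/ov_scene.png

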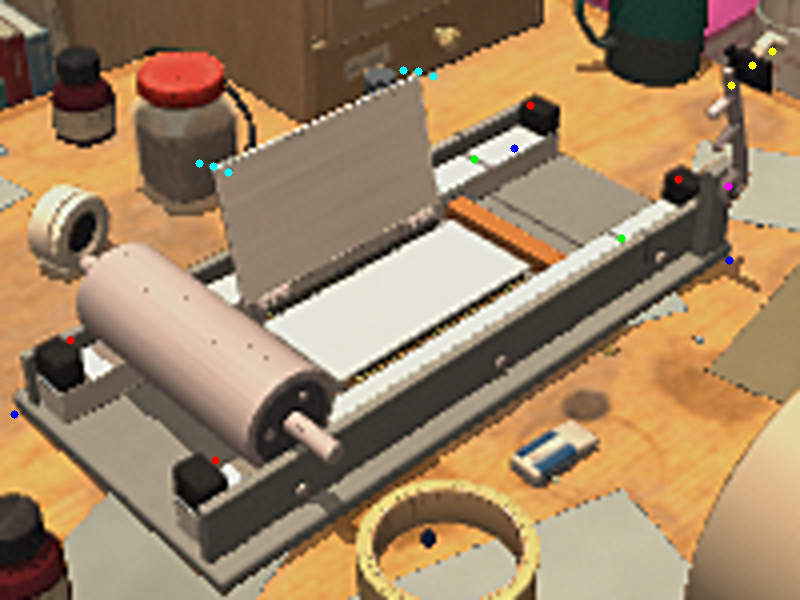

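View pics/ov_top.png

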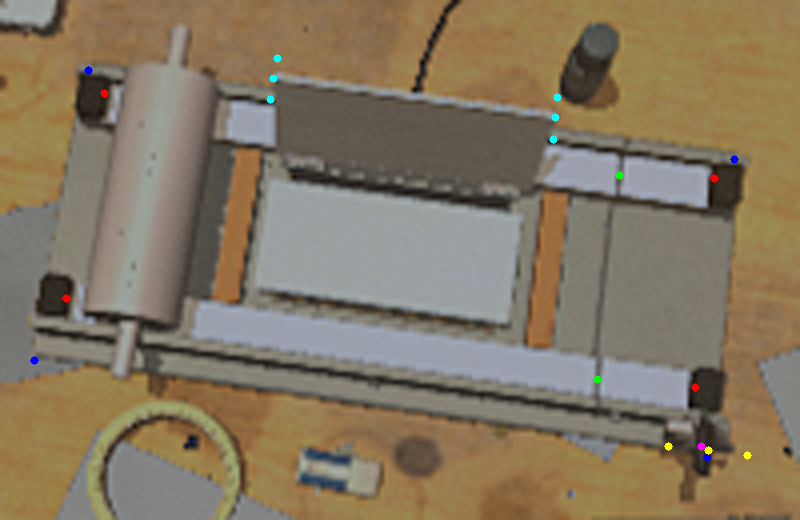

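The overlays confirm the press pose to about 2 mm: yaw 1.93°, origin (0.598, -0.054). The roller is at press y of about 0.148, the tympan at about 1.8 rad and the keeper at about 1.15 rad. I'll shut the fingers and align the tool so that its x is press x, its y is press -y and its z is down.

```bash
cat > st.py <<'E'
import sys
from h import *
s=env.observe(); R=np.array(s["tool_rot"]); p=W2P(s["position"])
print("t",round(s["time_s"],2),"press",p.round(4),"ft",np.round(s["ft_force"],1),"yawerr",round(float(np.degrees(np.arctan2(R[1,0],R[0,0]))-np.degrees(__import__('h')._th)),2),"w",round(s["grip_width"],4))
if len(sys.argv)>3:
    d=P2W([float(v) for v in sys.argv[1:4]])-s["position"]; print("units to go",(R.T@d/.04).round(2))
E
python3 -m jog '[{"linear":[0,0,0],"roll":1},{"linear":[0,0,0],"roll":1},{"linear":[0,0,0],"roll":0.26}]' -1; python3 st.py 0.105 0 0.215; python3 -c "
from h import *
print(W2P(onz('top',(327,148),.05)))"
```

```text
time_s: 0.35
position: [0.1258, -0.5352, 0.231]
tool_rot: [[1.0, 0.03, -0.0], [0.03, -1.0, 0.001], [0.0, -0.001, -1.0]]
ft_force: [-0.4, 0.5, -0.9]
grip_width: 0.0519
gripper_force: 0.0
t 0.35 press [-0.4882 -0.4647  0.231 ] ft [-0.4  0.5 -0.9] yawerr -0.21 w 0.0519
units to go [ 14.79 -11.67   0.41]
[ 0.1259814  -0.10749104  0.05      ]
```

```bash
python3 -m jog '[{"linear":[0.3,-0.25,0]},{"linear":[0.6,-0.5,0]},{"linear":[0.7,-0.55,0]},{"linear":[0.7,-0.55,0]},{"linear":[0.7,-0.55,0]},{"linear":[0.7,-0.55,0]},{"linear":[0.7,-0.55,0]},{"linear":[0.7,-0.55,0]},{"linear":[0.7,-0.55,0]},{"linear":[0.7,-0.55,0]},{"linear":[0.7,-0.55,0]},{"linear":[0.7,-0.55,0]}]' >/dev/null; python3 -m jog '[{"linear":[0.7,-0.55,0]},{"linear":[0.7,-0.55,0]},{"linear":[0.7,-0.55,0]},{"linear":[0.7,-0.55,0]},{"linear":[0.7,-0.55,0]},{"linear":[0.7,-0.55,0]},{"linear":[0.7,-0.55,0]},{"linear":[0.7,-0.55,0]},{"linear":[0.7,-0.55,0]},{"linear":[0.4,-0.35,0]},{"linear":[0,0,0]}]'>/dev/null; python3 st.py 0.105 0 0.1
```

```text
t 0.35 press [-0.4882 -0.4647  0.231 ] ft [-0.4  0.5 -0.9] yawerr -0.21 w 0.0519
units to go [ 14.79 -11.67   3.28]invalid input
invalid input
```

```bash
python3 -m jog '[{"linear":[0.3,-0.25,0],"roll":0},{"linear":[0.6,-0.5,0],"roll":0},{"linear":[0.7,-0.55,0],"roll":0},{"linear":[0.7,-0.55,0],"roll":0},{"linear":[0.7,-0.55,0],"roll":0},{"linear":[0.7,-0.55,0],"roll":0},{"linear":[0.7,-0.55,0],"roll":0},{"linear":[0.7,-0.55,0],"roll":0},{"linear":[0.7,-0.55,0],"roll":0},{"linear":[0.7,-0.55,0],"roll":0},{"linear":[0.7,-0.55,0],"roll":0},{"linear":[0.7,-0.55,0],"roll":0}]' >/dev/null; python3 -m jog '[{"linear":[0.7,-0.55,0],"roll":0},{"linear":[0.7,-0.55,0],"roll":0},{"linear":[0.7,-0.55,0],"roll":0},{"linear":[0.7,-0.55,0],"roll":0},{"linear":[0.7,-0.55,0],"roll":0},{"linear":[0.7,-0.55,0],"roll":0},{"linear":[0.7,-0.55,0],"roll":0},{"linear":[0.7,-0.55,0],"roll":0},{"linear":[0.7,-0.55,0],"roll":0},{"linear":[0.4,-0.35,0],"roll":0},{"linear":[0,0,0],"roll":0}]'>/dev/null; python3 st.py 0.105 0 0.1
```

```text
t 2.27 press [0.0976 0.0015 0.2299] ft [0.5 0.8 1. ] yawerr 0.38 w -0.0002
units to go [0.19 0.04 3.25]
```

```bash
python3 -m jog '[{"linear":[0.1,0,0.3],"roll":0},{"linear":[0.1,0,0.5],"roll":0},{"linear":[0,0,0.6],"roll":0},{"linear":[0,0,0.6],"roll":0},{"linear":[0,0,0.6],"roll":0},{"linear":[0,0,0.45],"roll":0},{"linear":[0,0,0.2],"roll":0},{"linear":[0,0,0],"roll":0},{"linear":[-0.2,0,0],"roll":0},{"linear":[-0.2,0,0],"roll":0},{"linear":[-0.2,0,0],"roll":0},{"linear":[-0.2,0,0],"roll":0}]'; python3 st.py 0 0 0.1
```

```text
time_s: 3.27
position: [0.6703, -0.0553, 0.1032]
tool_rot: [[0.999, 0.034, 0.003], [0.034, -0.999, -0.001], [0.003, 0.001, -1.0]]
ft_force: [0.0, 0.5, 1.5]
grip_width: -0.0002
gripper_force: 0.6
t 3.27 press [ 0.072  -0.0034  0.1032] ft [0.  0.5 1.5] yawerr 0.0 w -0.0002
units to go [-1.8  -0.08  0.07]
```

```bash
python3 -m jog '[{"linear":[-0.2,0,0],"roll":0},{"linear":[-0.2,0,0],"roll":0},{"linear":[-0.2,0,0],"roll":0},{"linear":[-0.2,0,0],"roll":0},{"linear":[-0.2,0,0],"roll":0},{"linear":[-0.2,0,0],"roll":0},{"linear":[-0.2,0,0],"roll":0},{"linear":[-0.2,0,0],"roll":0}]' | grep ft; python3 -m jog '[{"linear":[-0.2,0,0],"roll":0},{"linear":[-0.2,0,0],"roll":0},{"linear":[-0.2,0,0],"roll":0},{"linear":[0,0,0],"roll":0}]'|grep ft; python3 st.py 0 0 0.1
python3 - <<'E'
from h import *
im=optics.get_image("scene"); cv2.imwrite("pics/s1.png",cv2.resize(im[100:300,130:370,::-1],None,fx=3,fy=3))
E
```

```text
ft_force: [0.0, 0.5, 0.3]
ft_force: [-0.0, 0.9, 0.4]
t 4.27 press [-0.0176 -0.0029  0.1016] ft [-0.   0.9  0.4] yawerr -0.02 w 0.0
units to go [ 0.44 -0.07  0.04]
```

View pics/s1.png

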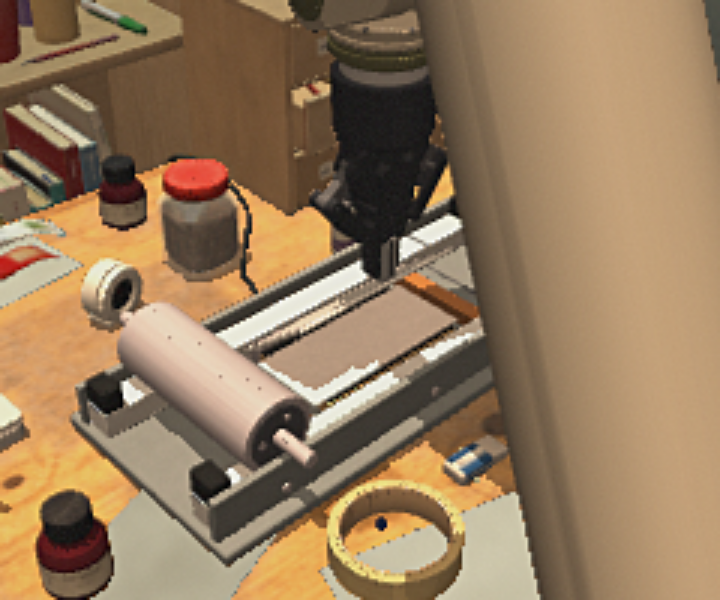

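The tympan is down or nearly so (grey flap lying between the rails at about (370,330)), and the roller is untouched. Next I go up and over the roller to its +y side.

```bash
python3 -m jog '[{"linear":[0.1,0,-0.4],"roll":0},{"linear":[0.1,-0.2,-0.5],"roll":0},{"linear":[0.1,-0.4,-0.3],"roll":0},{"linear":[0.1,-0.6,0],"roll":0},{"linear":[0,-0.6,0],"roll":0},{"linear":[0,-0.6,0],"roll":0},{"linear":[0,-0.6,0],"roll":0},{"linear":[0,-0.6,0],"roll":0},{"linear":[0,-0.6,0],"roll":0},{"linear":[0,-0.6,0],"roll":0},{"linear":[0,-0.4,0],"roll":0},{"linear":[0,-0.1,0],"roll":0}]' >/dev/null; python3 -m jog '[{"linear":[0,0,0],"roll":0}]'>/dev/null; python3 st.py 0 0.211 0.0745
```

```text
t 5.4 press [-1.000e-04  2.099e-01  1.492e-01] ft [ 0.4 -0.6  0.1] yawerr 0.09 w -0.0002
units to go [ 0.   -0.03  1.87]
```

```bash
python3 -m jog '[{"linear":[0,0,0.3],"roll":0},{"linear":[0,0,0.4],"roll":0},{"linear":[0,0,0.4],"roll":0},{"linear":[0,0,0.35],"roll":0},{"linear":[0,0,0.25],"roll":0},{"linear":[0,0,0.12],"roll":0},{"linear":[0,0,0],"roll":0},{"linear":[0,0,0],"roll":0}]' >/dev/null;python3 st.py 0 0.193 0.074
python3 - <<'E'
from h import *
im=optics.get_image("scene"); cv2.imwrite("pics/s2.png",cv2.resize(im[100:300,130:370,::-1],None,fx=3,fy=3))
E
```

```text
t 6.07 press [2.000e-04 2.087e-01 7.690e-02] ft [ 0.6 -0.1 -0. ] yawerr -0.03 w 0.0001
units to go [-0.    0.39  0.07]
```

View pics/s2.png

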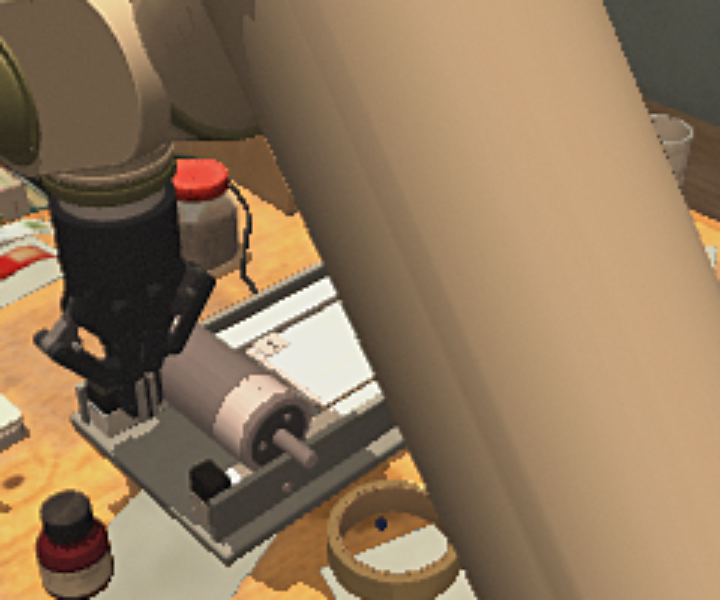

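The tympan lies flat and the fingers stand behind the roller. I'll push slowly.

```bash
python3 -m jog '[{"linear":[0,0.05,0.06],"roll":0},{"linear":[0,0.1,0],"roll":0},{"linear":[0,0.1,0],"roll":0},{"linear":[0,0.1,0],"roll":0},{"linear":[0,0.1,0],"roll":0},{"linear":[0,0.1,0],"roll":0},{"linear":[0,0.1,0],"roll":0},{"linear":[0,0.1,0],"roll":0},{"linear":[0,0.1,0],"roll":0}]'|grep ft;python3 st.py 0 -0.0905 0.074; python3 -m jog '[{"linear":[0,0.1,0],"roll":0},{"linear":[0,0.15,0],"roll":0},{"linear":[0,0.15,0],"roll":0},{"linear":[0,0.15,0],"roll":0},{"linear":[0,0.15,0],"roll":0},{"linear":[0,0.15,0],"roll":0}]'|grep ft; python3 st.py 0 -0.0905 0.074
python3 - <<'E'
from h import *
im=optics.get_image("top"); cv2.imwrite("pics/t2.png",cv2.resize(im[120:250,170:370,::-1],None,fx=4,fy=4,interpolation=2))
E
```

```text
ft_force: [-0.2, -0.1, 0.8]
t 6.87 press [-0.0002  0.1746  0.0741] ft [-0.2 -0.1  0.8] yawerr -0.01 w -0.0001
units to go [0.01 6.63 0.  ]
ft_force: [1.0, 0.7, 0.4]
t 7.37 press [-0.0002  0.1404  0.0741] ft [1.  0.7 0.4] yawerr -0.01 w -0.0002
units to go [0.01 5.77 0.  ]
```

View pics/t2.png

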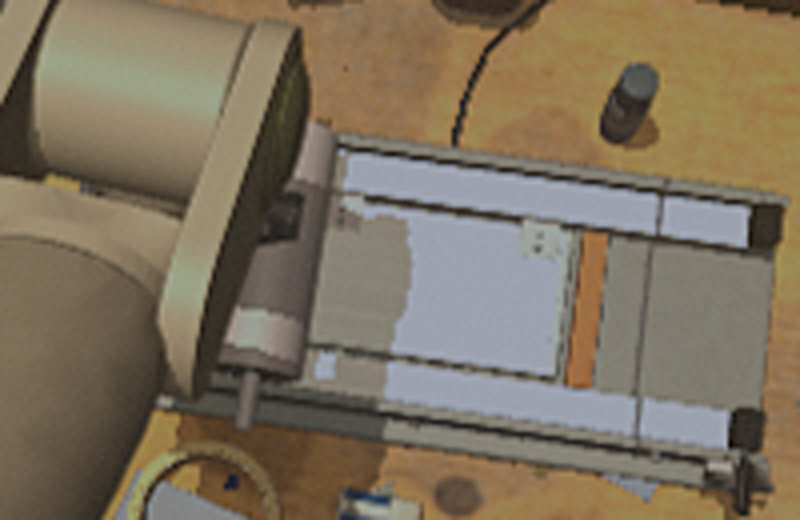

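The roller is rolling ahead of the fingers; the front axle end is at full-image (231,226). I'll compute the axle position and then continue.

```bash
python3 - <<'E'
from h import *
for u in((231.2,226.2),): print(W2P(onz("top",u,.07)).round(4))
E
python3 -m jog '[{"linear":[0,0.15,0],"roll":0},{"linear":[0,0.15,0],"roll":0},{"linear":[0,0.15,0],"roll":0},{"linear":[0,0.15,0],"roll":0},{"linear":[0,0.15,0],"roll":0},{"linear":[0,0.15,0],"roll":0},{"linear":[0,0.15,0],"roll":0},{"linear":[0,0.15,0],"roll":0},{"linear":[0,0.15,0],"roll":0},{"linear":[0,0.15,0],"roll":0},{"linear":[0,0.15,0],"roll":0},{"linear":[0,0.15,0],"roll":0}]'|grep ft
python3 -m jog '[{"linear":[0,0.15,0],"roll":0},{"linear":[0,0.15,0],"roll":0},{"linear":[0,0.15,0],"roll":0},{"linear":[0,0.15,0],"roll":0},{"linear":[0,0.15,0],"roll":0},{"linear":[0,0.15,0],"roll":0},{"linear":[0,0.15,0],"roll":0},{"linear":[0,0.15,0],"roll":0},{"linear":[0,0.15,0],"roll":0},{"linear":[0,0.15,0],"roll":0},{"linear":[0,0.1,0],"roll":0},{"linear":[0,0.05,0],"roll":0}]'|grep ft; python3 st.py 0 -0.0905 0.074
```

```text
[-0.1062  0.0982  0.07  ]
ft_force: [-0.3, 0.2, 0.7]
ft_force: [0.3, 0.2, 0.6]
t 9.42 press [-0.0002  0.0024  0.0741] ft [0.3 0.2 0.6] yawerr -0.03 w -0.0
units to go [0.01 2.32 0.  ]
```

```bash
python3 -m jog '[{"linear":[0,0.12,0],"roll":0},{"linear":[0,0.12,0],"roll":0},{"linear":[0,0.12,0],"roll":0},{"linear":[0,0.12,0],"roll":0},{"linear":[0,0.12,0],"roll":0},{"linear":[0,0.12,0],"roll":0},{"linear":[0,0.12,0],"roll":0},{"linear":[0,0.12,0],"roll":0},{"linear":[0,0.12,0],"roll":0},{"linear":[0,0.08,0],"roll":0},{"linear":[0,0.05,0],"roll":0},{"linear":[0,0.03,0],"roll":0}]'|grep ft
python3 -m jog '[{"linear":[0,0,0],"roll":0},{"linear":[0,0,0],"roll":0}]'|grep ft; python3 st.py 0 -0.092 0.074
python3 - <<'E'
from h import *
a=optics.get_image("top")[130:260,180:380,::-1]; b=optics.get_image("scene")[140:290,200:400,::-1]
A=cv2.resize(np.vstack([a,b]),None,fx=2.1,fy=2.1,interpolation=2); cv2.imwrite("pics/t3.png",A); cv2.imwrite("pics/t3raw.png",np.vstack([a,b]))
E
```

```text
ft_force: [-0.4, 0.0, 0.4]
ft_force: [-0.1, 0.2, -0.3]
t 10.58 press [-0.0002 -0.0464  0.0741] ft [-0.1  0.2 -0.3] yawerr 0.0 w 0.0001
units to go [0.01 1.14 0.  ]
```

View pics/t3.png

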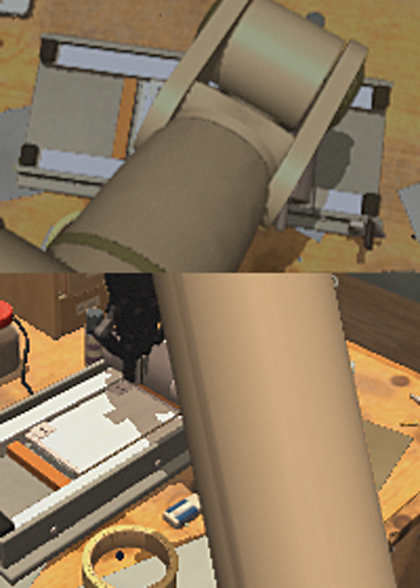

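The arm hides the roller in both views, so I'll stop a little short at a crawl, back off and measure.

```bash
python3 -m jog '[{"linear":[0,0.06,0],"roll":0},{"linear":[0,0.12,0],"roll":0},{"linear":[0,0.12,0],"roll":0},{"linear":[0,0.12,0],"roll":0},{"linear":[0,0.12,0],"roll":0},{"linear":[0,0.12,0],"roll":0},{"linear":[0,0.1,0],"roll":0},{"linear":[0,0.08,0],"roll":0},{"linear":[0,0.06,0],"roll":0},{"linear":[0,0.04,0],"roll":0},{"linear":[0,0.02,0],"roll":0},{"linear":[0,0,0],"roll":0}]'|grep ft
python3 st.py 0 -0.092 0.074
python3 -m jog '[{"linear":[0,-0.1,0],"roll":0},{"linear":[0,-0.4,0],"roll":0},{"linear":[0,-0.6,0],"roll":0},{"linear":[0,-0.7,0],"roll":0},{"linear":[0,-0.7,0],"roll":0},{"linear":[0,-0.7,0],"roll":0},{"linear":[0,-0.6,0],"roll":0},{"linear":[0,-0.6,0],"roll":0},{"linear":[0,-0.4,0],"roll":0},{"linear":[0,-0.2,0],"roll":0},{"linear":[0,0,0],"roll":0}]'|grep ft; python3 st.py 0 -0.092 0.074
python3 - <<'E'
from h import *
im=optics.get_image("top"); cv2.imwrite("pics/t4raw.png",im[:,:,::-1])
sc=optics.get_image("scene"); cv2.imwrite("pics/s4raw.png",sc[:,:,::-1])
g=im.mean(2)
# profiles along press y of stub (x=-.100, z=.07) and barrel edge
for x in(-.104,-.098,-.092,.100,.105):
    print(x,[int(cv2.getRectSubPix(im,(1,1),tuple(map(float,proj("top",P2W((x,y/1000,.072))))))[0,0].mean()) for y in range(-156,-106,2)])
A=cv2.resize(np.hstack([im[150:260,280:390],sc[130:240,260:370]])[:,:,::-1],None,fx=3.6,fy=3.6,interpolation=2); cv2.imwrite("pics/v10.png",A)
E
```

```text
ft_force: [0.1, 0.5, -0.1]
t 11.68 press [-0.0002 -0.085   0.0741] ft [ 0.1  0.5 -0.1] yawerr -0.01 w 0.0001
units to go [0.01 0.18 0.  ]
ft_force: [-0.8, 0.3, -1.2]
t 12.6 press [-0.0007  0.1175  0.0742] ft [-0.8  0.3 -1.2] yawerr 0.16 w -0.0003
units to go [0.   5.24 0.  ]
-0.104 [87, 86, 84, 84, 74, 80, 94, 96, 91, 89, 103, 110, 130, 154, 162, 149, 108, 113, 119, 115, 109, 100, 74, 63, 77]
-0.098 [126, 127, 127, 127, 127, 126, 126, 126, 127, 131, 106, 98, 131, 158, 159, 143, 109, 106, 124, 129, 128, 128, 128, 128, 127]
-0.092 [114, 109, 107, 110, 115, 102, 96, 98, 102, 94, 82, 98, 137, 157, 158, 142, 118, 97, 103, 105, 103, 108, 116, 122, 120]
0.1 [123, 122, 123, 124, 122, 119, 118, 117, 120, 118, 107, 118, 138, 150, 150, 135, 100, 95, 96, 91, 82, 80, 81, 82, 79]
0.105 [121, 120, 120, 120, 119, 118, 116, 117, 120, 122, 102, 117, 138, 150, 149, 135, 96, 78, 76, 80, 79, 82, 83, 76, 63]
```

View pics/v10.png

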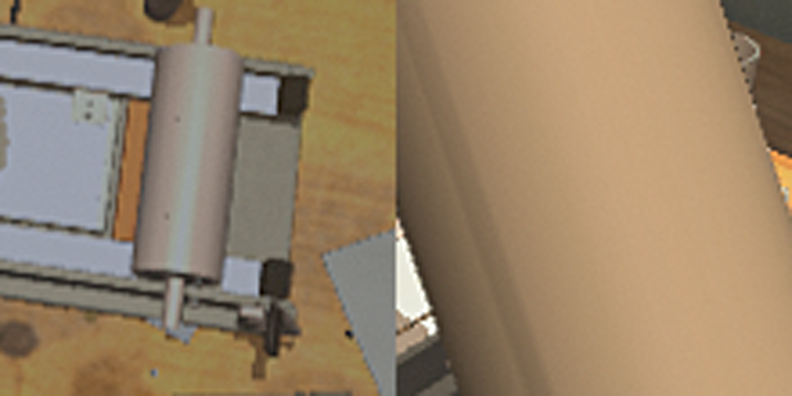

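The roller stands about 5 mm short of the line: the stub spans y -0.1355 to -0.124. I'll measure the line's apparent position the same way.

Run:
```python
from h import *
i0=cv2.imread("pics/top0.png"); i1=cv2.imread("pics/t4raw.png")
def prof(n,im,x,z,ys): return np.array([cv2.getRectSubPix(im,(1,1),tuple(map(float,proj(n,P2W((x,y,z))))))[0,0].mean() for y in ys])
ys=np.arange(-.15,-.12,.0005)
for x,z in((-.072,.04),(-.065,.04),(-.058,.04),(.058,.04),(.065,.04),(.07,.04),(-.03,.015),(0,.012),(.03,.012)):
    p=prof("top",i0,x,z,ys); w=np.clip(np.median(p)-15-p,0,None); print("line",x,z,(w@ys/w.sum()).round(4) if w.sum() else None)
# ends fits: stops inner edges
ys=np.arange(-.150,-.105,.0005)
for x in(-.104,-.1,-.096,-.09,.09,.095,.1,.105):
    p=prof("top",i1,x,.072,ys); g=np.gradient(cv2.GaussianBlur(p[None],(0,0),1.5)[0])
    k=slice(20,60); a=20+np.argmax(g[20:45]); b=35+np.argmin(g[35:65]); print("stub",x,ys[a].round(4),ys[b].round(4),((ys[a]+ys[b])/2).round(4))
```

```text
line -0.072 0.04 -0.1345
line -0.065 0.04 -0.1343
line -0.058 0.04 -0.1341
line 0.058 0.04 -0.1342
line 0.065 0.04 -0.1344
line 0.07 0.04 -0.1345
line -0.03 0.015 -0.135
line 0 0.012 -0.1351
line 0.03 0.012 -0.1353
stub -0.104 -0.132 -0.125 -0.1285
stub -0.1 -0.133 -0.125 -0.129
stub -0.096 -0.133 -0.1245 -0.1287
stub -0.09 -0.1345 -0.1235 -0.129
stub 0.09 -0.133 -0.126 -0.1295
stub 0.095 -0.1325 -0.1255 -0.129
stub 0.1 -0.1325 -0.125 -0.1287
stub 0.105 -0.1335 -0.1245 -0.129
```

```bash
python3 -m jog '[{"linear":[0,0.2,0],"roll":0},{"linear":[0,0.5,0],"roll":0},{"linear":[0,0.7,0],"roll":0},{"linear":[0,0.7,0],"roll":0},{"linear":[0,0.7,0],"roll":0},{"linear":[0,0.7,0],"roll":0},{"linear":[0,0.6,0],"roll":0},{"linear":[0,0.4,0],"roll":0},{"linear":[0,0.2,0],"roll":0},{"linear":[0,0.1,0],"roll":0},{"linear":[0,0,0],"roll":0},{"linear":[0,0,0],"roll":0}]'|grep ft
python3 st.py 0 -0.0892 0.074
```

```text
ft_force: [0.4, -0.3, 0.3]
t 13.7 press [-0.0003 -0.0761  0.0741] ft [ 0.4 -0.3  0.3] yawerr 0.03 w -0.0
units to go [0.01 0.33 0.  ]
```

```bash
python3 -m jog '[{"linear":[0,0.06,0],"roll":0},{"linear":[0,0.06,0],"roll":0},{"linear":[0,0.06,0],"roll":0},{"linear":[0,0.05,0],"roll":0},{"linear":[0,0.04,0],"roll":0},{"linear":[0,0.03,0],"roll":0},{"linear":[0,0.02,0],"roll":0},{"linear":[0,0.01,0],"roll":0},{"linear":[0,0,0],"roll":0}]'|grep ft
python3 st.py 0 -0.0892 0.074
python3 -m jog '[{"linear":[0,-0.1,0],"roll":0},{"linear":[0,-0.4,0],"roll":0},{"linear":[0,-0.6,0],"roll":0},{"linear":[0,-0.7,0],"roll":0},{"linear":[0,-0.7,0],"roll":0},{"linear":[0,-0.7,0],"roll":0},{"linear":[0,-0.6,0],"roll":0},{"linear":[0,-0.6,0],"roll":0},{"linear":[0,-0.4,0],"roll":0},{"linear":[0,-0.2,0],"roll":0},{"linear":[0,0,0],"roll":0}]'|grep ft; python3 st.py
cat > meas.py <<'E'
from h import *
i0=cv2.imread("pics/t4raw.png"); im=optics.get_image("top")[:,:,::-1]; cv2.imwrite("pics/t5raw.png",im)
def prof(n,im,x,z,ys): return np.array([cv2.getRectSubPix(np.ascontiguousarray(im),(1,1),tuple(map(float,proj(n,P2W((x,y,z))))))[0,0].mean() for y in ys])
ys=np.arange(-.150,-.105,.0005)
for x in(-.1,-.096,-.09,.095,.1,.105):
    p=prof("top",im,x,.072,ys); c=p-np.median(p); g=np.gradient(cv2.GaussianBlur(p[None],(0,0),1.5)[0])
    a=np.argmax(g[10:55])+10;b=np.argmin(g[15:70])+15; print("stub",x,ys[a].round(4),ys[b].round(4),((ys[a]+ys[b])/2).round(4))
print(prof("top",im,.1,.072,np.arange(-.15,-.11,.002)).astype(int))
E
python3 meas.py
```

```text
ft_force: [0.1, 0.6, -0.2]
t 14.45 press [-0.0002 -0.0902  0.0741] ft [ 0.1  0.6 -0.2] yawerr -0.01 w -0.0002
units to go [ 0.01 -0.02  0.  ]
ft_force: [-0.5, -0.2, -0.3]
t 15.37 press [-0.0006  0.1122  0.0742] ft [-0.5 -0.2 -0.3] yawerr 0.15 w -0.0001
stub -0.1 -0.1345 -0.127 -0.1307
stub -0.096 -0.135 -0.1385 -0.1367
stub -0.09 -0.135 -0.126 -0.1305
stub 0.095 -0.135 -0.128 -0.1315
stub 0.1 -0.1345 -0.1275 -0.131
stub 0.105 -0.135 -0.127 -0.131
[122 122 118 118 119 118 116 121 140 152 151 133 108 118 107 100  90  81
  81  81]
```

```bash
python3 -m jog '[{"linear":[0,0.2,0],"roll":0},{"linear":[0,0.5,0],"roll":0},{"linear":[0,0.7,0],"roll":0},{"linear":[0,0.7,0],"roll":0},{"linear":[0,0.7,0],"roll":0},{"linear":[0,0.7,0],"roll":0},{"linear":[0,0.6,0],"roll":0},{"linear":[0,0.4,0],"roll":0},{"linear":[0,0.2,0],"roll":0},{"linear":[0,0.1,0],"roll":0},{"linear":[0,0.05,0],"roll":0},{"linear":[0,0,0],"roll":0}]'|grep ft
python3 st.py 0 -0.0925 0.074
```

```text
ft_force: [0.3, 0.0, -0.3]
t 16.42 press [-0.0003 -0.0836  0.0741] ft [ 0.3  0.  -0.3] yawerr 0.02 w -0.0001
units to go [0.01 0.22 0.  ]
```

```bash
python3 -m jog '[{"linear":[0,0.02,0],"roll":0},{"linear":[0,0.03,0],"roll":0},{"linear":[0,0.03,0],"roll":0},{"linear":[0,0.03,0],"roll":0},{"linear":[0,0.03,0],"roll":0},{"linear":[0,0.02,0],"roll":0},{"linear":[0,0.02,0],"roll":0},{"linear":[0,0.01,0],"roll":0},{"linear":[0,0.01,0],"roll":0},{"linear":[0,0,0],"roll":0},{"linear":[0,0,0],"roll":0}]'|grep ft
python3 st.py 0 -0.0925 0.074
python3 -m jog '[{"linear":[0,-0.1,0],"roll":0},{"linear":[0,-0.4,0],"roll":0},{"linear":[0,-0.6,0],"roll":0},{"linear":[0,-0.7,0],"roll":0},{"linear":[0,-0.7,0],"roll":0},{"linear":[0,-0.7,0],"roll":0},{"linear":[0,-0.6,0],"roll":0},{"linear":[0,-0.6,0],"roll":0},{"linear":[0,-0.4,0],"roll":0},{"linear":[0,-0.2,0],"roll":0},{"linear":[0,0,0],"roll":0}]'|grep ft; python3 meas.py
```

```text
ft_force: [0.8, -0.3, 0.0]
t 17.33 press [-0.0002 -0.0922  0.0741] ft [ 0.8 -0.3  0. ] yawerr -0.01 w 0.0001
units to go [0.01 0.01 0.  ]
ft_force: [1.0, -1.0, 0.6]
stub -0.1 -0.1365 -0.141 -0.1387
stub -0.096 -0.1375 -0.1405 -0.139
stub -0.09 -0.1375 -0.1285 -0.133
stub 0.095 -0.1375 -0.1285 -0.133
stub 0.1 -0.137 -0.13 -0.1335
stub 0.105 -0.127 -0.1315 -0.1292
[121 122 120 118 117 112 116 140 153 151 131 115 119 121 106  97  90  83
  81  80]
```

The roller is on the line to within about 0.5 mm (apparent stub -0.1338, line -0.1335 to -0.134). Next is the keeper: I rise, then go over and behind the tab on its -y side.

```bash
python3 -m jog '[{"linear":[0,0,-0.4],"roll":0},{"linear":[-0.1,0,-0.7],"roll":0},{"linear":[-0.4,0,-0.8],"roll":0},{"linear":[-0.4,0.2,-0.8],"roll":0},{"linear":[-0.4,0.4,-0.8],"roll":0},{"linear":[-0.4,0.6,-0.5],"roll":0},{"linear":[-0.4,0.7,0],"roll":0},{"linear":[-0.4,0.7,0],"roll":0},{"linear":[-0.3,0.7,0],"roll":0},{"linear":[-0.1,0.7,0],"roll":0},{"linear":[0,0.8,0],"roll":0},{"linear":[0,0.8,0],"roll":0}]'|grep ft
python3 -m jog '[{"linear":[0,0.8,0],"roll":0},{"linear":[0,0.8,0],"roll":0},{"linear":[0,0.7,0],"roll":0},{"linear":[0,0.5,0],"roll":0},{"linear":[0,0.2,0],"roll":0},{"linear":[0,0,0],"roll":0}]'|grep ft
python3 st.py -0.12 -0.235 0.163
```

```text
ft_force: [0.9, 0.2, -0.1]
ft_force: [0.4, 0.9, -0.2]
t 19.8 press [-0.117  -0.238   0.2336] ft [ 0.4  0.9 -0.2] yawerr -0.18 w -0.0002
units to go [-0.08 -0.07  1.77]
```

```bash
python3 -m jog '[{"linear":[-0.07,0,0.3],"roll":0},{"linear":[0,0,0.4],"roll":0},{"linear":[0,0,0.4],"roll":0},{"linear":[0,0,0.4],"roll":0},{"linear":[0,0,0.2],"roll":0},{"linear":[0,0,0.07],"roll":0},{"linear":[0,-0.2,0],"roll":0},{"linear":[0,-0.2,0],"roll":0},{"linear":[0,-0.2,0],"roll":0},{"linear":[0,-0.2,0],"roll":0},{"linear":[0,-0.2,0],"roll":0},{"linear":[0,-0.2,0],"roll":0}]'|grep ft
python3 st.py -0.12 -0.159 0.158
```

```text
ft_force: [-0.5, -0.3, -0.4]
t 20.8 press [-0.119  -0.1871  0.1637] ft [-0.5 -0.3 -0.4] yawerr 0.02 w 0.0003
units to go [-0.03 -0.7   0.14]
```

```bash
python3 -m jog '[{"linear":[0,-0.18,0.02],"roll":0},{"linear":[0,-0.18,0.03],"roll":0},{"linear":[0,-0.18,0.04],"roll":0},{"linear":[0,-0.18,0.06],"roll":0},{"linear":[0,-0.15,0.1],"roll":0},{"linear":[0,-0.15,0.11],"roll":0},{"linear":[0,-0.15,0.12],"roll":0},{"linear":[0,-0.15,0.13],"roll":0},{"linear":[0,-0.13,0.15],"roll":0},{"linear":[0,-0.12,0.15],"roll":0},{"linear":[0,-0.12,0.16],"roll":0},{"linear":[0,-0.1,0.16],"roll":0}]'|grep ft
python3 st.py -0.12 -0.103 0.0865
python3 -m jog '[{"linear":[0,-0.08,0.16],"roll":0},{"linear":[0,-0.06,0.16],"roll":0},{"linear":[0,-0.05,0.16],"roll":0},{"linear":[0,-0.04,0.14],"roll":0},{"linear":[0,0,0],"roll":0}]'|grep ft
python3 st.py -0.12 -0.103 0.0865
```

```text
ft_force: [-0.7, -1.7, -0.0]
t 21.8 press [-0.1191 -0.116   0.1134] ft [-0.7 -1.7 -0. ] yawerr -0.0 w -0.0003
units to go [-0.02 -0.33  0.67]
ft_force: [-0.3, -0.8, 0.9]
t 22.22 press [-0.119  -0.1072  0.0887] ft [-0.3 -0.8  0.9] yawerr 0.0 w 0.0001
units to go [-0.02 -0.1   0.06]
```

```bash
python3 -m jog '[{"linear":[0,-0.1,0.02],"roll":0},{"linear":[0,-0.05,0.02],"roll":0},{"linear":[0,0,0.02],"roll":0},{"linear":[0,0,0.02],"roll":0},{"linear":[0,0,0],"roll":0}]'|grep ft
python3 st.py
python3 -m jog '[{"linear":[0,0,0.03],"roll":0},{"linear":[0,0,0.03],"roll":0},{"linear":[0,0,0],"roll":0}]'|grep ft
python3 st.py
```

```text
ft_force: [-4.4, -2.1, 17.9]
t 22.63 press [-0.1184 -0.1021  0.088 ] ft [-4.4 -2.1 17.9] yawerr 0.0 w -0.0001
ft_force: [-9.5, 1.5, 37.7]
t 22.88 press [-0.1182 -0.1021  0.0875] ft [-9.5  1.5 37.7] yawerr 0.02 w 0.0001
```

The keeper has bottomed out: the tab face is at z 0.088 and the force rises stiffly. I'll retreat straight up and away, then verify numerically.

```bash
python3 -m jog '[{"linear":[0,0,-0.1],"roll":0},{"linear":[0,0,-0.3],"roll":0},{"linear":[0,0,-0.6],"roll":0},{"linear":[0,0,-0.8],"roll":0},{"linear":[0,0,-0.8],"roll":0},{"linear":[-0.4,0.4,-0.5],"roll":0},{"linear":[-0.6,0.6,0],"roll":0},{"linear":[-0.7,0.7,0],"roll":0},{"linear":[-0.7,0.7,0],"roll":0},{"linear":[-0.7,0.7,0],"roll":0},{"linear":[-0.7,0.7,0],"roll":0},{"linear":[-0.7,0.7,0],"roll":0}]'|grep ft
python3 -m jog '[{"linear":[-0.7,0.7,0],"roll":0},{"linear":[-0.5,0.5,0],"roll":0},{"linear":[-0.2,0.2,0],"roll":0},{"linear":[0,0,0],"roll":0}]'|grep ft
python3 st.py; python3 meas.py
python3 - <<'E'
from h import *
t=cv2.imread("pics/t5raw.png"); s=np.ascontiguousarray(optics.get_image("scene")[:,:,::-1]); cv2.imwrite("pics/s5raw.png",s)
P={}
for n,im in(("top",t),("scene",s)):
    u=proj(n,P2W((-.114,-.095,.0885))); x,y=int(u[0])-20,int(u[1])-20
    m=(im.max(2)<50).astype(np.uint8)[y:y+40,x:x+40]
    k,l,st,c=cv2.connectedComponentsWithStats(m)
    print(n,"expected",u.round(1),[(st[i,:5].tolist(),(c[i]+[x,y]).round(1).tolist()) for i in range(1,k) if st[i,4]>10])
# roller axle end in scene: profile across stub at x=-.106
ys=np.arange(-.16,-.11,.002)
print([int(cv2.getRectSubPix(s,(1,1),tuple(map(float,proj("scene",P2W((-.090,y,.072))))))[0,0].mean()) for y in ys])
E
```

```text
ft_force: [1.2, -1.2, 0.8]
ft_force: [0.1, -0.5, -0.0]
t 24.22 press [-0.3564 -0.3385  0.2074] ft [ 0.1 -0.5 -0. ] yawerr -0.19 w 0.0002
stub -0.1 -0.136 -0.1405 -0.1382
stub -0.096 -0.1375 -0.129 -0.1332
stub -0.09 -0.1375 -0.128 -0.1327
stub 0.095 -0.1375 -0.1285 -0.133
stub 0.1 -0.137 -0.13 -0.1335
stub 0.105 -0.127 -0.1315 -0.1292
[122 121 118 115 116 112 115 137 151 148 128 112 117 120 106  96  88  80
  79  81]
top expected [313.2 240.5] [([18, 10, 16, 3, 17], [318.8, 230.9])]
scene expected [312.7 198.3] [([25, 4, 9, 7, 33], [319.8, 184.9]), ([12, 6, 17, 22, 161], [310.9, 195.5]), ([17, 33, 11, 7, 12], [313.8, 214.3])]
[136, 134, 132, 142, 131, 113, 128, 135, 124, 125, 126, 119, 127, 140, 128, 117, 127, 122, 86, 67, 59, 46, 51, 48, 36]
```

Run:
```python
from h import *
t=cv2.imread("pics/t5raw.png"); o=cv2.imread("pics/t4raw.png"); s=cv2.imread("pics/s5raw.png"); so=cv2.imread("pics/scene0.png")
def b(im,n,p): u=proj(n,P2W(p)).round().astype(int); return cv2.getRectSubPix(im,(3,3),tuple(map(float,u)))[:, :].mean((0,1)).round().astype(int).tolist()
for x in(-.105,-.114,-.123):
  for y in(-.104,-.095,-.086): print("tab",x,y,"top",b(o,"top",(x,y,.0885)),b(t,"top",(x,y,.0885)),"scene",b(so,"scene",(x,y,.0885)),b(s,"scene",(x,y,.0885)))
d=(np.abs(t.astype(int)-o).max(2)>40).astype(np.uint8)[200:270,290:380]
k,l,st,c=cv2.connectedComponentsWithStats(d)
for i in range(1,k):
    if st[i,4]>6: print(st[i],(c[i]+[290,200]).round(1),W2P(onz("top",c[i]+[290,200],.088)).round(3))
```

```text
tab -0.105 -0.104 top [82, 98, 108] [53, 58, 66] scene [201, 218, 220] [90, 100, 113]
tab -0.105 -0.095 top [78, 100, 114] [53, 56, 63] scene [168, 185, 191] [37, 38, 45]
tab -0.105 -0.086 top [84, 100, 111] [55, 59, 66] scene [205, 218, 220] [35, 35, 42]
tab -0.114 -0.104 top [78, 125, 156] [47, 53, 61] scene [75, 87, 96] [43, 45, 52]
tab -0.114 -0.095 top [80, 124, 156] [53, 59, 65] scene [78, 90, 98] [36, 36, 41]
tab -0.114 -0.086 top [79, 122, 155] [54, 57, 63] scene [80, 93, 101] [36, 36, 42]
tab -0.123 -0.104 top [75, 123, 154] [45, 55, 66] scene [49, 55, 59] [78, 85, 102]
tab -0.123 -0.095 top [75, 123, 155] [52, 56, 63] scene [48, 55, 60] [35, 36, 41]
tab -0.123 -0.086 top [81, 127, 155] [55, 61, 67] scene [45, 52, 56] [37, 37, 44]
[26 15  4 12 23] [317.3 220.8] [-0.067 -0.099  0.088]
[51 21  3 10 18] [342.3 225.5] [-0.07  -0.158  0.088]
[35 27  8 14 50] [328.6 232.7] [-0.091 -0.128  0.088]
[ 17  33  17  17 170] [313.2 241.2] [-0.116 -0.095  0.088]
[30 35  6  2  7] [322.9 235.1] [-0.099 -0.116  0.088]
[51 34 23 10 95] [353.1 238.4] [-0.096 -0.185  0.088]
[44 42  7  1  7] [337. 242.] [-0.11  -0.149  0.088]
[60 43 11 12 49] [353.8 248.1] [-0.118 -0.189  0.088]
```

The black tab is at (-0.116, -0.095), exactly the keeper-down position, in both views. The roller is on the line and the arm is clear, so I'm handing in.

```bash
python3 -c "
from rig import env
print(env.close_job())"
```

```text
the job is handed in; nothing more can be done
None
```

The job is handed in at about 24 s of the 64 s limit: the tympan is flat, the roller stands on the line to within about 1 mm by the cameras, and the keeper is fully down over the axle, with the bystanders never approached.

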